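# Unhasp and open the green gauge chest

### The arm

A 7-joint arm with a two-finger parallel gripper is mounted at the origin on a cart in front of the work surface, level with it; the furniture and walls round the work are solid. World frame = base frame: x ahead of the robot, y to its left, z up, the work surface at z = 0. Lengths are in mm, angles in rad, forces in N, time in s.
With the tool pointing down it reaches from about 400 to 875 mm from the base axis. Payload 6.5 kg.
Tool frame: the origin (TCP) lies at the very end of the fingers, on their centre line; the grasp point (between the pads) lies 19 mm behind it; z points along the fingers, y is the line along which they close (so a half turn about z gives the same grasp; the last joint's range is limited). The gripper opens to 85 mm and grips with 20 to 120 N. Pads are 22 mm wide; open, the fingers measure 114 mm over their backs; the gripper's body (76 mm by 85 mm) begins 54 mm behind the grasp point. The pads swing forward as they close: fully open they stand 13 mm farther back than shut.
Start: joints at [-1.345, 0.536, -0.004, 1.538, 0.003, 1.067, -0.071], TCP at [186.985, 622.516, 231.29] pointing down, gripper open.
Joint ranges: [-2.7, 2.7], [-0.37, 2.16], [-1.27, 1.26], [0.24, 2.4], [-1.31, 4.45], [0.19, 1.91], [-2.76, 2.76]. Speed limits (rad/s): [2.39, 2.39, 3.14, 3.14, 3.14, 3.14, 3.14].

### API

Orientations are given as [roll, pitch, yaw] about the fixed x, y, z axes, in that order (R = Rz(yaw) Ry(pitch) Rx(roll)).
In Python, from cell import arm gives the robot as it stands.
- The arm moves only by the tool servo_tool, never from a script. Its argument "targets" is a list of rows, each a list of 6 numbers: the shift along the tool's x, y, z in units of 25 mm (1.0 is 25 mm), then the turn, a rotation vector about the tool's x, y, z in rad. In form: [[x, y, z, rx, ry, rz], ...]. A call has 1 to 5 rows; each row shifts and turns the commanded pose from where the row before left it, along the tool's axes as they then stand; what a row does not reach is not made up. A row lasts 1/8 s, in which the tool goes at most 62.5 mm and 10.7 degrees, less where a joint would pass 70% of its speed; a pose out of reach is approached as far as the arm can. A call is refused whole if a number of a shift passes 1 or a number of a turn 0.188, either way. A call with a gripper value outside its range is refused whole. "jaw" is the finger opening in mm, from 0 to 85.4, set as the call begins (left out, the last holds). The fingers move at their own pace and stop on an object; the grip force is fixed at half the most. Time passes only in rows, so rows that do not move let the fingers close. It gives the time, the measured TCP pose, the force, the opening and the grip force at its end, in the units of the state.
- arm.sense(): the state, without advancing time (a new reading comes with each control period).
- arm.read_camera(name): name is "scene" or "top"; returns (picture, depth): 384x512x3 uint8, red, green, blue; 384x512 float32, mm along the optical axis (not along the pixel's ray), 0 where there is no reading.
- arm.camera_info(name): a dict with "intrinsics" (3x3 intrinsics, pixels), "k1" (the pictures are not rectified: a ray, as slopes to the right and down, at radius r is drawn at 1 + k1 r^2 times it, then the intrinsics apply), "position" and "rotation" of the camera in the world. Camera axes: x right, y up, looking along -z (the intrinsics and any distortion apply to the point x, -y, -z); pixel columns grow to the right and rows downward; lengths in mm; the calibration is good to about 2 mm. A picture is of the moment at which its call begins. camera_info takes no time and is no camera call.
- arm.finish_job(): hands the job in; it is judged then, once.
The state is a dict: "clock": time; "qpos": joint angles; "dq": joint speeds; "tau": joint torques, N m; "ee_pos": TCP position; "eef_rot": TCP orientation; "ft_force": force on the tool from outside, world axes, zero at the start; "torque": the same for the moment, N m; "grip_width": finger opening in mm; "finger_force": force on a finger pad.
Only numpy, scipy, OpenCV 4.12 (cv2) and the standard library are available. Lean on these libraries where they do the work, as an engineer would, in place of code of your own. Each camera call takes 0.05 s, during which the arm holds its last target. There are 200 camera calls.

### The job

Open the green gauge chest: flip its brass hasp off the staple and swing it up to level or higher while the lid is still shut, then raise the lid by its steel pull until it stands upright and leave it standing open. Leave the grey chest alone.

Things in the scene. Friction and masses are not known exactly. Their poses are not given: they have to be found in the camera images.
- green_chest: Green metal gauge chest, fixed, 130 deep (x) x 180 wide (y) x 72 mm tall, lid shut. Origin: centre of its underside, on the bench. x points from front to back (away from the robot within 12 deg), y left, z up; points named elsewhere are (x,y,z) mm in this frame. Front face x=-65; a staple there, through the hasp's slot, reaches x=-80. The hasp's and lid's pulls: see their joints.
- green_hasp (a joint): Brass strap 24 mm wide at y=-45 on the lid's front edge. Rad: 0 hanging over the staple (holds the lid shut), 1.57 level, pointing forward, stop 2.4; starts 0-0.1. Hinge line along y through x=-72, z=63 (lid shut). Its pull, a 10 mm bar 30 mm long along y, is at (-98,-45,27) at 0: pinch its ends from above, it turns between the pads. Stays where left; 1 N moves it.
- green_lid (a joint): Lid 14 mm thick. Rad: 0 shut, 1.57 upright, stop 1.75. Hinge line along y through x=65, z=58, at the back; the front rises. Steel pull: 10 mm bar 30 mm long along y, centre (-95,50,65) when shut, on a 22 mm wide web 28 mm in front of the lid's edge: pinch its ends from above, it turns between the pads. Stiff: stays where left; about 6 N raises it.
- grey_chest: The other gauge chest, grey, same make and size, with a hasp and lid of its own, fixed beside the green one, to its left or right; not to be touched. Origin and axes as for the green chest. (Keep clear of the big projector at the right: in the robot's frame it fills x > 0.57 m, y < -0.1 m, 0.3 m tall and more; pass in front of it.)

How it is judged (in metres and radians):
On the way:
1. the hasp is swung up off its staple, to level or higher, with the lid still shut (value of joint green_hasp above 1.3 rad and value of joint green_lid below 0.15 rad), for 0.2 s.
At the end, for the whole second after the job is handed in: The green chest's lid stands open and at rest, raised at least 1.3 rad (upright to within 15 degrees, or beyond), and its hasp is still swung clear, at least 1.2 rad from hanging (value of joint green_lid above 1.3 rad and value of joint green_hasp above 1.2 rad and velocity of joint green_lid between -0.05 and 0.05 rad/s); the robot touches nothing.
It fails at once if the grey chest is pushed with more than 3 N (contact force between grey_chest and the arm above 3 N or contact force between grey_chest and the fingers above 3 N).
It also fails if it takes over 54 s, if anything falls off the work surface, if the arm or the gripper's body presses on something with over 40 N, if the wrist force passes 120 N, or if a joint passes its speed limit or range.

## Working session

There is one attempt and no reset: what is moved stays moved. The work goes in short steps, Python scripts to look and compute and a tool call to move; the robot and the scene stay as the last step left them, time stands still between calls to the robot, and variables do not carry over. Pictures are saved under pics/ and viewed, at most 10 in all, crops included, and the job is handed in when it is done.

Besides the shell and the picture viewer there is one more tool, called as a command line: name --pt "numbers of a row" for each row, then --argument value for the rest. servo_tool: Moves the arm, as the interface text tells. Its arguments: {"type":"object","properties":{"targets":{"type":"array"},"jaw":{"type":"number"}},"required":["targets"]}

```bash
mkdir -p pics; ls; cat > h.py <<'E'
import numpy as np, cv2
from cell import arm
def world(name,d,us,vs,ds=None):
    i=arm.camera_info(name);K=np.array(i["intrinsics"]);k=i["k1"]
    x=(np.asarray(us,float)-K[0,2])/K[0,0];y=(np.asarray(vs,float)-K[1,2])/K[1,1]
    p=cv2.undistortPoints(np.stack([us,vs],-1).astype(np.float64).reshape(-1,1,2),K,np.array([k,0,0,0.]))[:,0]
    z=d[np.asarray(vs,int),np.asarray(us,int)] if ds is None else ds
    c=np.stack([p[:,0]*z,-p[:,1]*z,-z+0*p[:,0]],-1)
    return c@np.array(i["rotation"]).T+np.array(i["position"])
E
python3 - <<'E'
from h import *
for n in("scene","top"):
    p,d=arm.read_camera(n);cv2.imwrite(f"pics/{n}1.png",p[...,::-1]);np.savez(f"{n}1.npz",p=p,d=d);print(arm.camera_info(n))
print(arm.sense())
E
```

```text
pics
{'intrinsics': array([[494.32154612,   0.        , 248.85962939],
       [  0.        , 494.32154612, 196.77039894],
       [  0.        ,   0.        ,   1.        ]]), 'k1': -0.1449397963113702, 'position': array([ 102.29932733, -325.64403382,  666.33036467]), 'rotation': array([ 0.82517619, -0.02014324, -0.72213346])}
{'intrinsics': array([[477.93592233,   0.        , 258.90509882],
       [  0.        , 477.93592233, 185.66911089],
       [  0.        ,   0.        ,   1.        ]]), 'k1': -0.03371430635142931, 'position': array([408.15322847, 128.8285344 , 973.30500582]), 'rotation': array([ 0.16396979,  0.01000259, -1.54729016])}
{'clock': 0.1, 'qpos': array([-1.34520238,  0.53715403, -0.00447183,  1.53877587,  0.00263249,
        1.067315  , -0.07118669]), 'dq': array([ 0.0004584 , -0.00122436,  0.00111957, -0.00363783,  0.00138156,
       -0.0001026 , -0.0009612 ]), 'tau': array([ 2.73728161e-03, -5.84566855e+01,  1.05216723e+00, -2.59778631e+01,
        1.27340929e-02,  4.59894203e-03, -1.51059112e-05]), 'ee_pos': array([186.82211509, 621.96384102, 230.45857006]), 'eef_rot': array([-3.13995153e+00,  1.32588032e-04,  2.84992809e+00]), 'ft_force': array([-0.07821209,  0.28293547,  0.00274291]), 'torque': array([-0.02982627,  0.04889387, -0.02566179]), 'finger_force': 0.0, 'grip_width': 85.3577776531052}
```

View pics/scene1.png

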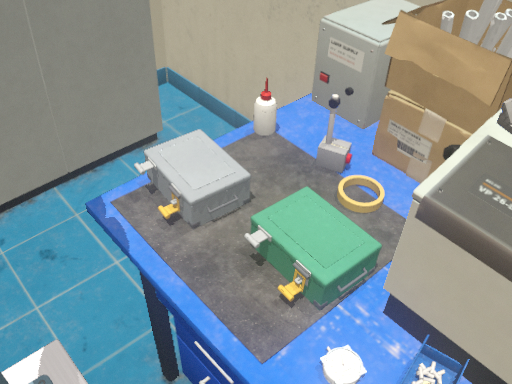

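View pics/top1.png

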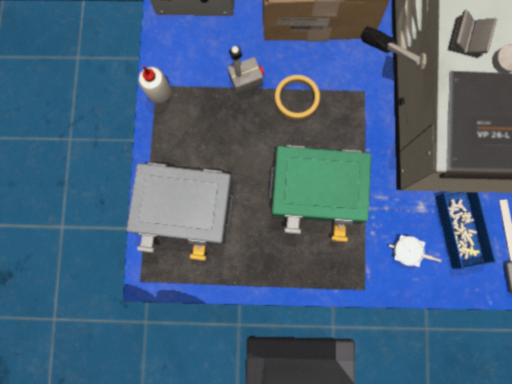

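The scene view shows the green chest at about (313,245), its steel pull at (258,239) and brass pull at (292,290), with the grey chest to its left. In the top view the green lid spans (272–371, 147–222), with its steel pull at (292,225) and brass pull at (340,232). The grey chest is at about (180,203).

```bash
sed -i 's/^import numpy/from scipy.spatial.transform import Rotation as Ro\nimport numpy/; s/np.array(i\["rotation"\]).T/Ro.from_euler("xyz",i["rotation"]).as_matrix().T/' h.py
cat > m.py <<'E'
from h import *
for n in("top","scene"):
    f=np.load(n+"1.npz");p,d=f["p"],f["d"];hsv=cv2.cvtColor(p,cv2.COLOR_RGB2HSV)
    def pts(lo,hi,box):
        m=cv2.inRange(hsv,lo,hi);b=np.zeros_like(m);u0,v0,u1,v1=box;b[v0:v1,u0:u1]=1;v,u=np.nonzero(m*b*(d>0));return world(n,d,u,v),u,v
    P,u,v=pts((60,90,40),(90,255,255),(240,130,400,310))
    print(n,"green z pct",np.percentile(P[:,2],[5,25,50,75,95]))
    T=P[(P[:,2]>66)&(P[:,2]<80)]
    r=cv2.minAreaRect(T[:,:2].astype(np.float32));print(len(T),r)
    box=(325,215,360,245) if n=="top" else (275,255,315,305)
    H,u,v=pts((15,120,100),(32,255,255),box)
    print("brass",len(H),H.mean(0),np.percentile(H[:,2],[5,50,95])); 
    L=H[H[:,2]<45];print("low",len(L),L.mean(0),L.min(0),L.max(0))
    box=(280,212,305,236) if n=="top" else (245,225,275,250)
    S,u,v=pts((0,0,120),(180,50,255),box)
    S=S[S[:,2]>40];print("steel",len(S),S.mean(0),S.min(0),S.max(0))
E
python3 m.py
```

```text
top green z pct [69.4160375  71.30131662 72.58287249 73.77647147 75.41471777]
6421 ((566.1124267578125, 21.737594604492188), (183.35833740234375, 134.17384338378906), 86.7439193725586)
brass 210 [471.27906644 -18.62702001  27.42574868] [-0.85834867 30.71827087 35.17047436]
low 210 [471.27906644 -18.62702001  27.42574868] [457.54736148 -38.98963792  -2.57015606] [489.61071527  -2.26390087  42.76574516]
steel 235 [486.00807078  75.94798088  67.97505687] [468.74989258  57.97231478  63.27268893] [503.96544004  90.75696203  74.06267377]
scene green z pct [21.00841181 69.85389026 72.43734329 73.58636531 74.95583732]
6434 ((565.9925537109375, 16.215164184570312), (183.4294891357422, 134.65768432617188), 87.03975677490234)
brass 345 [477.05223214 -22.69236073  34.00456946] [27.77249594 31.48343288 56.48314137]
low 297 [474.84897729 -22.52760466  30.74397611] [458.52157657 -37.34394704  -1.10320079] [499.78652755  10.97326807  44.9796822 ]
steel 309 [487.37279335  71.09754807  67.70593549] [468.79138904  54.34292287  44.54410707] [506.4094896   93.37218696  72.81529433]
```

servo_tool --pt "-1 -1 0 0 0 -0.0475" --pt "-1 -1 0 0 0 -0.0475" --pt "-1 -1 0 0 0 -0.0475" --pt "-1 -1 0 0 0 -0.0475" --pt "-1 -1 0 0 0 -0.0475" --jaw 85

```text
clock: 0.72
ee_pos: [285.4, 474.5, 231.0]
eef_rot: [-3.141, -0.0, 3.089]
ft_force: [1.7, 0.4, -1.0]
grip_width: 84.9
finger_force: 0.0
```

```bash
cat > s.py <<'E'
from h import *
C=np.array([566,19,0.]);t=-0.054
s=arm.sense();R=Ro.from_euler("xyz",s["eef_rot"]).as_matrix();W=Ro.from_euler("z",t).as_matrix()
print(s["clock"],"chest tcp",((s["ee_pos"]-C)@W).round(1),"rot err",Ro.from_matrix(R.T@W@np.diag([-1,1,-1.])).as_rotvec().round(3),"F",(s["ft_force"]@W).round(1),s["grip_width"],s["finger_force"])
E
python3 s.py
```

```text
0.725 chest tcp [-304.8  439.7  231. ] rot err [-0.001 -0.     0.001] F [ 1.7  0.5 -1. ] 84.89339697811234 0.0
```

servo_tool --pt "-1 -1 0 0 0 0" --pt "-1 -1 0 0 0 0" --pt "-1 -1 0 0 0 0" --pt "-1 -1 0 0 0 0" --pt "-1 -1 0 0 0 0"

```text
clock: 1.35
ee_pos: [403.4, 343.1, 231.0]
eef_rot: [-3.141, -0.0, 3.087]
ft_force: [-0.1, -0.4, -0.2]
grip_width: 85.3
finger_force: 0.0
```

servo_tool --pt "-1 -1 0 0 0 0" --pt "-1 -1 0 0 0 0" --pt "-0.5 -1 0 0 0 0" --pt "0 -1 0 0 0 0" --pt "0 -1 0 0 0 0"

```text
clock: 1.98
ee_pos: [458.4, 214.9, 230.9]
eef_rot: [-3.141, -0.001, 3.087]
ft_force: [0.6, 0.4, -0.2]
grip_width: 85.1
finger_force: 0.0
```

servo_tool --pt "0 -1 0 0 0 0" --pt "0 -1 0 0 0 0" --pt "0 -1 0 0 0 0" --pt "0 -1 0 0 0 0" --pt "0 -1 0 0 0 0"

```text
clock: 2.6
ee_pos: [451.4, 90.3, 231.1]
eef_rot: [-3.141, -0.0, 3.087]
ft_force: [-0.2, -0.7, 1.2]
grip_width: 85.2
finger_force: 0.0
```

servo_tool --pt "0 -1 0 0 0 0" --pt "0 -1 0.5 0 0 0" --pt "0 -1 1 0 0 0" --pt "0 -0.5 1 0 0 0" --pt "0 0 0 0 0 0"

```text
clock: 3.22
ee_pos: [445.4, 2.9, 167.5]
eef_rot: [-3.14, -0.004, 3.085]
ft_force: [0.7, 0.5, 0.5]
grip_width: 85.0
finger_force: 0.0
```

```bash
python3 s.py; python3 -c "
from h import *
for n in('scene','top'):
    p,d=arm.read_camera(n);cv2.imwrite(f'pics/{n}2.png',p[...,::-1])
a=cv2.imread('pics/scene2.png')[180:330,200:400];b=cv2.imread('pics/top2.png')[130:280,240:400]
cv2.imwrite('pics/c2.png',np.hstack([cv2.resize(a,(400,300)),cv2.resize(b,(320,300))]))"
```

```text
3.225 chest tcp [-119.6  -22.6  167.5] rot err [-0.001 -0.004 -0.002] F [0.7 0.6 0.5] 85.0296978425265 0.0
```

View pics/c2.png

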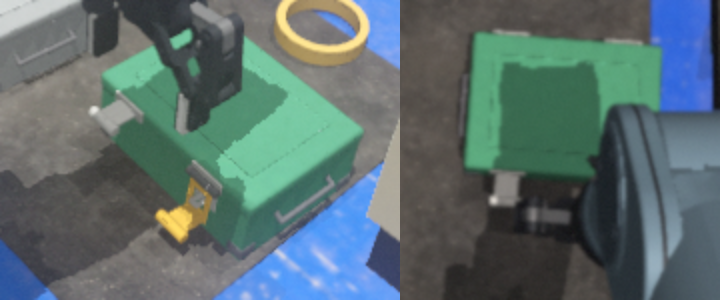

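The crop shows the gripper in front of and above the chest. The brass pull is free at crop (172,228), and the steel pull is at (110,110). I'll align over the hasp pull and descend.

servo_tool --pt "-0.4 -0.5 0.5 0 0 0" --pt "-0.35 -0.4 0.85 0 0 0" --pt "0 0 1 0 0 0" --pt "0 0 1 0 0 0" --pt "0 0 0 0 0 0"

```text
clock: 3.95
ee_pos: [464.2, -18.7, 84.8]
eef_rot: [3.141, -0.002, 3.089]
ft_force: [-0.5, 0.6, -0.4]
grip_width: 85.0
finger_force: 0.0
```

```bash
python3 s.py
```

```text
3.95 chest tcp [-99.6 -43.2  84.8] rot err [ 0.    -0.002  0.001] F [-0.6  0.5 -0.4] 84.98769314213354 0.0
```

servo_tool --pt "0.05 -0.07 0.8 0 0 0" --pt "0 0 0.8 0 0 0" --pt "0 0 0.8 0 0 0" --pt "0 0 0.6 0 0 0" --pt "0 0 0 0 0 0"

```text
clock: 4.58
ee_pos: [463.3, -21.0, 10.1]
eef_rot: [3.141, -0.0, 3.088]
ft_force: [0.3, -0.7, -0.3]
grip_width: 84.8
finger_force: 0.0
```

```bash
python3 s.py; python3 -c "
from h import *
p,d=arm.read_camera('scene')
cv2.imwrite('pics/c3.png',cv2.resize(p[200:330,220:390,::-1],(680,520)))"
```

```text
4.575 chest tcp [-100.3  -45.5   10.1] rot err [ 0. -0.  0.] F [ 0.4 -0.7 -0.3] 84.78638184439049 0.0
```

View pics/c3.png

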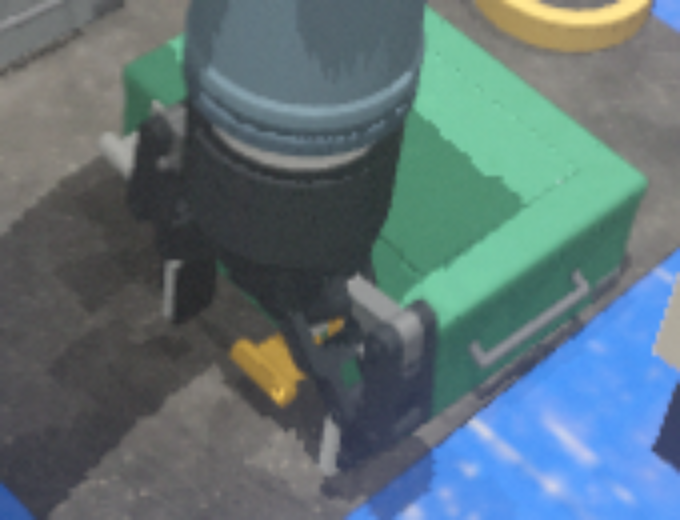

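The crop shows the brass bar at (245–290, 350–395), between the two pads at (180,290) and (330,440). I'll close on it.

servo_tool --pt "0 0 0 0 0 0" --pt "0 0 0 0 0 0" --pt "0 0 0 0 0 0" --pt "0 0 0 0 0 0" --pt "0 0 0 0 0 0" --jaw 22

```text
clock: 5.25
ee_pos: [463.9, -20.5, 10.3]
eef_rot: [3.141, 0.001, 3.088]
ft_force: [1.0, 5.1, 2.4]
grip_width: 28.1
finger_force: 58.9
```

```bash
python3 s.py; python3 -c "
import numpy as np
for c,r,ts in(((-72,63),(-26,-36),(.07,.3,.6,.9,1.2,1.5,1.8)),((65,58),(-160,7),(0,.2,.4,.6,.8,1,1.2,1.4,1.5,1.6))):
  for t in ts: print(t,(c[0]+r[0]*np.cos(t)+r[1]*np.sin(t)).round(1),(c[1]-r[0]*np.sin(t)+r[1]*np.cos(t)).round(1))"
```

```text
5.25 chest tcp [-99.8 -44.9  10.3] rot err [0.001 0.001 0.   ] F [0.8 5.2 2.4] 28.126201708505107 58.885844349861145
0.07 -100.5 28.9
0.3 -107.5 36.3
0.6 -113.8 48.0
0.9 -116.4 61.0
1.2 -115.0 74.2
1.5 -109.7 86.4
1.8 -101.2 96.5
0 -95.0 65.0
0.2 -90.4 96.6
0.4 -79.6 126.8
0.6 -63.1 154.1
0.8 -41.5 177.7
1 -15.6 196.4
1.2 13.5 209.7
1.4 44.7 216.9
1.5 60.7 218.1
1.6 76.7 217.7
```

servo_tool --pt "0.16 0 -0.14 0 0 0" --pt "0.12 0 -0.16 0 0 0" --pt "0.14 0 -0.22 0 0 0" --pt "0.11 0 -0.25 0 0 0" --pt "0 0 0 0 0 0"

```text
clock: 5.88
ee_pos: [450.6, -19.7, 29.5]
eef_rot: [3.141, 0.001, 3.089]
ft_force: [3.9, 5.3, -3.9]
grip_width: 27.9
finger_force: 59.5
```

```bash
python3 s.py
```

```text
5.875 chest tcp [-113.2  -44.9   29.5] rot err [0.001 0.001 0.001] F [ 3.6  5.5 -3.9] 27.939773217148527 59.508665800094604
```

Tracking the arc as planned.

servo_tool --pt "0.1 0 -0.52 0 0 0" --pt "-0.06 0 -0.53 0 0 0" --pt "-0.1 0 -0.26 0 0 0" --pt "-0.11 0 -0.23 0 0 0" --pt "0 0 0 0 0 0"

```text
clock: 6.5
ee_pos: [450.6, -19.8, 66.9]
eef_rot: [3.141, -0.007, 3.088]
ft_force: [-2.4, 6.1, -6.2]
grip_width: 28.2
finger_force: 59.5
```

```bash
python3 s.py
```

```text
6.5 chest tcp [-113.2  -44.9   66.9] rot err [ 0.001 -0.007  0.001] F [-2.7  6.  -6.2] 28.204506973781548 59.51681435108185
```

servo_tool --pt "-0.17 0 -0.2 0 0 0" --pt "-0.17 0 -0.2 0 0 0" --pt "-0.19 0 -0.15 0 0 0" --pt "0 0 0 0 0 0" --pt "0 0 0 0 0 0"

```text
clock: 7.12
ee_pos: [460.2, -20.4, 79.5]
eef_rot: [3.141, -0.014, 3.088]
ft_force: [-11.1, 6.8, -0.6]
grip_width: 27.8
finger_force: 59.8
```

```bash
python3 s.py; python3 -c "
from h import *
p,d=arm.read_camera('scene')
cv2.imwrite('pics/c4.png',cv2.resize(p[200:330,220:390,::-1],(680,520)))"
```

```text
7.125 chest tcp [-103.6  -45.    79.5] rot err [ 0.001 -0.014  0.001] F [-11.4   6.2  -0.6] 27.757489233247888 59.82973337173462
```

View pics/c4.png

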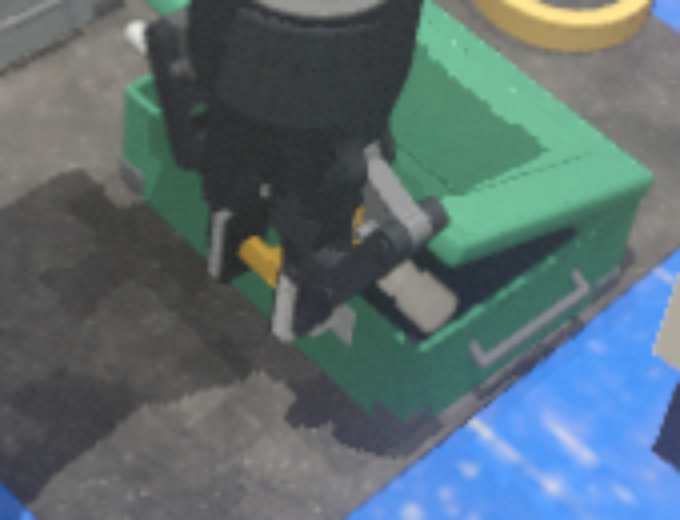

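The crop shows the lid lifted along with the hasp: a dark gap is open at (430–570, 240–330). I'll measure both angles from depth.

```bash
cat > ang.py <<'E'
from h import *
C=np.array([566,19,0.]);W=Ro.from_euler("z",-.054).as_matrix()
def look(n="scene"):
    p,d=arm.read_camera(n);hsv=cv2.cvtColor(p,cv2.COLOR_RGB2HSV)
    def g(lo,hi):
        v,u=np.nonzero((cv2.inRange(hsv,lo,hi)>0)&(d>0));P=(world(n,d,u,v)-C)@W
        return P[(abs(P[:,0]+20)<140)&(abs(P[:,1])<100)&(P[:,2]>10)]
    G=g((60,90,40),(90,255,255));T=G[(G[:,2]>68)&(G[:,0]>-60)&(G[:,0]<50)]
    if len(T)>50:
        c=np.polyfit(T[:,0],T[:,2],1);print(n,"lid angle",-np.arctan(c[0]),len(T),"z at front",np.polyval(c,-65))
    B=g((15,120,90),(32,255,255));
    if len(B): print("brass n",len(B),B.min(0).round(),B.max(0).round())
    return p,G,B
E
python3 -c "
from ang import *
look();look('top')"
```

```text
scene lid angle 0.3325829919725566 1976 z at front 120.75880102373364
brass n 84 [-113.  -60.   91.] [-63. -31. 117.]
top lid angle 0.38041768759351297 4380 z at front 125.037948148176
```

The lid is at about 0.33 rad and the hasp at only about 0.4, so pad friction carried the lid up. The hasp is off the staple, though. I'll loosen the jaw, pre-tilt the tool, re-grip, and turn the tool with the hasp. Then I'll press the lid shut.

servo_tool --pt "0 0 0 0 0 0" --pt "0 0 0 0 0 0" --pt "0 0 0 0 0 0" --jaw 46

```text
clock: 7.65
ee_pos: [467.9, -22.1, 81.8]
eef_rot: [-3.141, 0.001, 3.087]
ft_force: [-1.3, 0.5, -0.2]
grip_width: 45.9
finger_force: 0.0
```

servo_tool --pt "-0.085 0 0 0 -0.1125 0" --pt "-0.085 0 0 0 -0.1125 0" --pt "-0.085 0 0 0 -0.1125 0" --pt "-0.085 0 0 0 -0.1125 0" --pt "0 0 0 0 0 0"

```text
clock: 8.28
ee_pos: [464.2, -16.8, 80.7]
eef_rot: [3.111, 0.247, 3.092]
ft_force: [-0.1, -0.1, -0.0]
grip_width: 46.0
finger_force: 0.0
```

```bash
python3 s.py; python3 -c "
from ang import *
look();p,G,B=look('scene');print('bar pts',B[B[:,0]<-90].mean(0))
cv2.imwrite('pics/c5.png',cv2.resize(p[200:330,220:390,::-1],(680,520)))"
```

```text
8.275 chest tcp [-99.7 -41.2  80.7] rot err [0.031 0.247 0.008] F [-0.1 -0.2 -0. ] 45.957497160555384 0.0
scene lid angle 0.3309691947774061 2738 z at front 120.96461431595843
brass n 66 [-133.  -70.   84.] [-62. -31. 143.]
scene lid angle 0.33063561602925723 2717 z at front 120.95306183863332
brass n 64 [-132.  -74.   85.] [-62. -31. 144.]
bar pts [-109.18616374  -47.60555891  105.59791817]
```

View pics/c5.png

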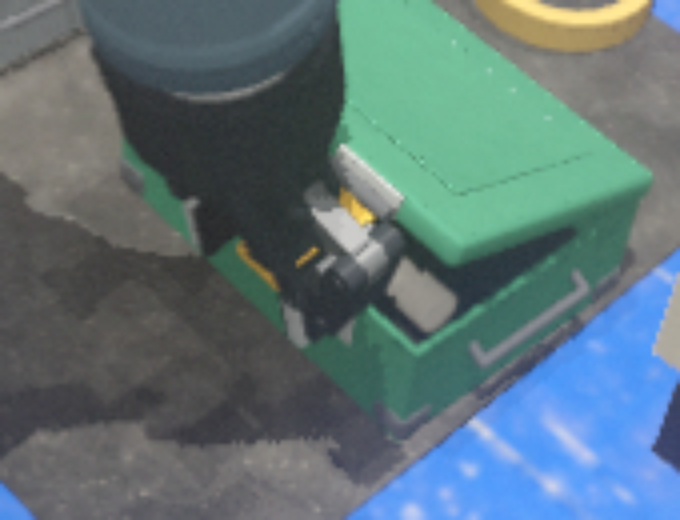

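```bash
python3 -c "
from h import *
print(arm.sense()['qpos'].round(3))"
```

```text
[-0.329  0.419  0.319  2.332 -0.709  0.207  2.156]
```

servo_tool --pt "0 0 0 0 0 0" --pt "0 0 0 0 0 0" --pt "0 0 0 0 0 0" --pt "0 0 0 0 0 0" --jaw 22

```text
clock: 8.88
ee_pos: [464.7, -19.2, 80.7]
eef_rot: [3.113, 0.249, 3.091]
ft_force: [-0.9, -7.5, 0.5]
grip_width: 27.5
finger_force: 59.0
```

```bash
python3 s.py;python3 -c "
from ang import *
look()"
```

```text
8.875 chest tcp [-99.1 -43.6  80.7] rot err [0.029 0.249 0.007] F [-0.5 -7.5  0.5] 27.52540357411729 58.97124767303467
scene lid angle 0.33215885736513856 2668 z at front 121.03123615629153
brass n 46 [-132.  -93.   91.] [-63. -31. 170.]
```

servo_tool --pt "0.08 0 -0.255 0 0.15 0" --pt "0.08 0 -0.255 0 0.15 0" --pt "0.08 0 -0.255 0 0.15 0" --pt "0 0 0 0 0 0" --pt "0 0 0 0 0 0"

```text
clock: 9.55
ee_pos: [454.4, -19.1, 98.3]
eef_rot: [3.115, -0.208, 3.105]
ft_force: [-4.2, -3.9, 0.2]
grip_width: 27.9
finger_force: 60.1
```

```bash
python3 s.py;python3 -c "
from ang import *
look()"
```

```text
9.55 chest tcp [-109.4  -44.1   98.3] rot err [ 0.025 -0.208  0.014] F [-4.  -4.1  0.2] 27.93831417544997 60.114630460739136
scene lid angle 0.3017548431486473 1500 z at front 116.48766937154369
brass n 101 [-115.  -61.   55.] [-64.  -2. 137.]
```

servo_tool --pt "0.08 0 -0.255 0 0.15 0" --pt "0.08 0 -0.255 0 0.15 0" --pt "0.08 0 -0.255 0 0.15 0" --pt "0.08 0 -0.255 0 0.15 0" --pt "0 0 0 0 0 0"

```text
clock: 10.22
ee_pos: [456.6, -19.7, 124.3]
eef_rot: [3.106, -0.816, 3.125]
ft_force: [-8.4, -0.8, 3.9]
grip_width: 27.3
finger_force: 60.1
```

```bash
python3 s.py;python3 -c "
from ang import *
look()
print(arm.sense()['qpos'].round(3))"
```

```text
10.225 chest tcp [-107.2  -44.6  124.3] rot err [ 0.019 -0.817  0.02 ] F [-8.3 -1.3  3.9] 27.326960714320844 60.10483145713806
scene lid angle 0.27852119115967455 2035 z at front 111.56497750911086
brass n 212 [-104.  -59.  106.] [-92. -30. 146.]
[-0.371  0.962  0.584  1.516 -0.369  1.635  1.887]
```

servo_tool --pt "0.08 0 -0.255 0 0.15 0" --pt "0 0 0 0 0 0" --pt "0 0 0 0 0 0"

```text
clock: 10.65
ee_pos: [461.6, -19.9, 130.2]
eef_rot: [3.098, -0.955, 3.135]
ft_force: [-5.1, -3.6, -1.0]
grip_width: 27.9
finger_force: 60.0
```

servo_tool --pt "0 0 0 0 0 0" --pt "0 0 0 0 0 0" --pt "0 0 -0.5 0 0 0" --pt "0 0 -1 0 0 0" --pt "0 0 -1 0 0 0" --jaw 55

```text
clock: 11.28
ee_pos: [514.7, -21.3, 167.1]
eef_rot: [3.098, -0.952, 3.137]
ft_force: [-8.8, 3.3, 11.4]
grip_width: 54.8
finger_force: 0.0
```

servo_tool --pt "0.5 0 -0.5 0 -0.18 0" --pt "0.5 0 -0.5 0 -0.18 0" --pt "0.5 0 0 0 -0.18 0" --pt "0 0 0 0 -0.18 0" --pt "0 0 0 0 -0.18 0"

```text
clock: 11.9
ee_pos: [507.7, -22.5, 211.2]
eef_rot: [3.111, -0.043, 3.102]
ft_force: [0.0, 0.7, 0.4]
grip_width: 54.8
finger_force: 0.0
```

```bash
python3 s.py;python3 -c "
from ang import *
look()
print(arm.sense()['qpos'].round(3))"
```

```text
11.9 chest tcp [-55.9 -44.5 211.2] rot err [ 0.031 -0.043  0.013] F [-0.   0.7  0.4] 54.837931024897316 0.0
scene lid angle 0.2580089002938223 4512 z at front 109.96108741477202
brass n 389 [-103.  -61.   19.] [-27.   3. 144.]
[-0.349  0.354  0.407  1.928 -0.211  0.939  1.696]
```

servo_tool --pt "-0.2 0.8 0 0.03 -0.043 0.013" --pt "0 1 0.5 0 0 0" --pt "0 0.8 1 0 0 0" --pt "0 0 1 0 0 0" --pt "0 0 0.5 0 0 0" --jaw 0

```text
clock: 12.58
ee_pos: [513.8, 42.6, 134.1]
eef_rot: [-3.141, -0.01, 3.089]
ft_force: [-0.6, -0.2, -0.2]
grip_width: 0.2
finger_force: 0.0
```

```bash
python3 s.py;python3 -c "
from ang import *
p,G,B=look()
cv2.imwrite('pics/c6.png',cv2.resize(p[180:330,210:390,::-1],(720,600)))"
```

```text
12.575 chest tcp [-53.4  20.7 134.1] rot err [-0.    -0.01   0.001] F [-0.6 -0.3 -0.2] 0.20777703326646044 0.0
scene lid angle 0.25847840836228214 3998 z at front 109.9893651982937
brass n 388 [-103.  -61.   20.] [-28.   2. 144.]
```

View pics/c6.png

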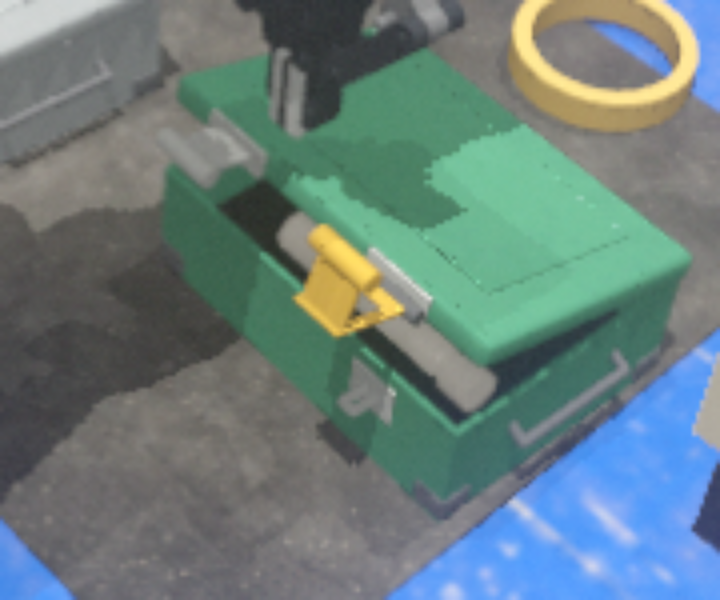

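The crop shows the hasp standing out level at (345,285), with its bar on top at (345,255). The closed fingers are above the lid at (290,120), and the lid is slightly open. I'll press the lid shut.

servo_tool --pt "0 0 0.8 0 0 0" --pt "0 0 0.4 0 0 0" --pt "0 0 0.4 0 0 0" --pt "0 0 0.4 0 0 0" --pt "0 0 0.3 0 0 0"

```text
clock: 13.25
ee_pos: [513.0, 42.6, 76.7]
eef_rot: [3.141, -0.01, 3.089]
ft_force: [-1.2, 0.4, 3.5]
grip_width: 0.1
finger_force: 1.4
```

servo_tool --pt "0 0 0.15 0 0 0" --pt "0 0 0 0 0 0" --pt "0 0 0 0 0 0"

```text
clock: 13.62
ee_pos: [513.5, 42.6, 73.5]
eef_rot: [3.141, -0.008, 3.089]
ft_force: [-0.5, 0.1, 0.3]
grip_width: -0.1
finger_force: 0.0
```

```bash
python3 s.py;python3 -c "
from ang import *
p,G,B=look();look('top');cv2.imwrite('pics/full.png',p[...,::-1])"
```

```text
13.625 chest tcp [-53.7  20.8  73.5] rot err [ 0.    -0.008  0.001] F [-0.5  0.1  0.3] -0.05237143463309472 0.0
scene lid angle -0.005158049671897388 3869 z at front 72.95704123783338
brass n 359 [-111.  -62.   17.] [-63.   1.  98.]
top lid angle 0.5850105208328631 1001 z at front 129.93577362867174
```

```bash
python3 -c "
from ang import *
p,G,B=look();Q=B[(B[:,2]>60)&(B[:,1]<-28)];print(Q.max(0),Q.min(0),np.median(Q[Q[:,2]>88],axis=0))
for z in range(60,100,6):
  s=Q[(Q[:,2]>=z)&(Q[:,2]<z+6)]; print(z,len(s),s[:,0].min() if len(s) else '',s[:,0].max() if len(s) else '')"
```

```text
scene lid angle -0.0048974881159176194 3859 z at front 72.96742869021776
brass n 357 [-111.  -61.   19.] [-63.   1.  99.]
[-73.10354978 -31.27025358  98.55999093] [-111.08067287  -61.39381511   63.00839258] [-107.75836835  -47.80788373   94.15901216]
60 87 -110.19401107240799 -73.1035497786154
66 70 -110.42704122330206 -74.54465539894062
72 36 -109.0648112792781 -105.13291128678694
78 27 -108.99318672965885 -106.63954367316713
84 10 -110.28842910981805 -102.57296969205859
90 101 -111.0806728690802 -100.84515617089178
96 18 -109.90020514866755 -104.9082806700831
```

servo_tool --pt "0 0 -1 0 0 0" --pt "0.5 0.3 -1 0 0 0" --pt "1 0.8 0 0 0 0" --pt "0.2 0.2 0 0 0 0" --pt "0 0 0 0 0 0" --jaw 85

```text
clock: 14.4
ee_pos: [473.0, 77.5, 123.8]
eef_rot: [3.141, -0.009, 3.09]
ft_force: [0.4, -0.1, 1.2]
grip_width: 84.9
finger_force: 0.0
```

```bash
python3 s.py
```

```text
14.4 chest tcp [-96.   53.3 123.8] rot err [ 0.    -0.009  0.002] F [ 0.4 -0.1  1.2] 84.91526591135778 0.0
```

The hasp is at about 1.65 rad with the lid shut. Next I'll grip the steel pull.

servo_tool --pt "0 -0.13 0.8 0 -0.009 0" --pt "0 0 0.8 0 0 0" --pt "0 0 0.8 0 0 0" --pt "0 0 0.7 0 0 0" --pt "0 0 0 0 0 0"

```text
clock: 15.02
ee_pos: [472.2, 72.9, 45.2]
eef_rot: [-3.14, -0.002, 3.087]
ft_force: [-0.1, -0.5, 0.3]
grip_width: 85.3
finger_force: 0.0
```

servo_tool --pt "0 0 0 0 0 0" --pt "0 0 0 0 0 0" --pt "0 0 0 0 0 0" --pt "0 0 0 0 0 0" --pt "0 0 0 0 0 0" --jaw 22

```text
clock: 15.65
ee_pos: [472.8, 74.5, 46.5]
eef_rot: [3.141, 0.0, 3.089]
ft_force: [0.3, 1.8, 2.2]
grip_width: 27.9
finger_force: 58.9
```

```bash
python3 s.py; python3 -c "
import numpy as np
T=np.array([0,.1,.2,.3,.4,.5,.6,.7,.8,.9,1,1.1,1.2,1.3,1.4,1.5,1.6]);x=65-160*np.cos(T)+7*np.sin(T);z=58+160*np.sin(T)+7*np.cos(T)
print(np.c_[T[1:],-np.diff(x)/25,-np.diff(z)/25,x[1:],z[1:]-19].round(2))"
```

```text
15.65 chest tcp [-96.1  50.4  46.5] rot err [0.001 0.    0.001] F [0.2 1.8 2.2] 27.92302578521878 58.85321080684662
[[ 1.0000e-01 -6.0000e-02 -6.4000e-01 -9.3500e+01  6.1940e+01]
 [ 2.0000e-01 -1.2000e-01 -6.3000e-01 -9.0420e+01  7.7650e+01]
 [ 3.0000e-01 -1.9000e-01 -6.1000e-01 -8.5790e+01  9.2970e+01]
 [ 4.0000e-01 -2.5000e-01 -5.9000e-01 -7.9640e+01  1.0775e+02]
 [ 5.0000e-01 -3.0000e-01 -5.6000e-01 -7.2060e+01  1.2185e+02]
 [ 6.0000e-01 -3.6000e-01 -5.3000e-01 -6.3100e+01  1.3512e+02]
 [ 7.0000e-01 -4.1000e-01 -4.9000e-01 -5.2870e+01  1.4743e+02]
 [ 8.0000e-01 -4.6000e-01 -4.5000e-01 -4.1450e+01  1.5865e+02]
 [ 9.0000e-01 -5.0000e-01 -4.0000e-01 -2.8970e+01  1.6868e+02]
 [ 1.0000e+00 -5.4000e-01 -3.5000e-01 -1.5560e+01  1.7742e+02]
 [ 1.1000e+00 -5.7000e-01 -2.9000e-01 -1.3400e+00  1.8477e+02]
 [ 1.2000e+00 -6.0000e-01 -2.4000e-01  1.3550e+01  1.9066e+02]
 [ 1.3000e+00 -6.2000e-01 -1.8000e-01  2.8950e+01  1.9504e+02]
 [ 1.4000e+00 -6.3000e-01 -1.1000e-01  4.4700e+01  1.9786e+02]
 [ 1.5000e+00 -6.4000e-01 -5.0000e-02  6.0660e+01  1.9909e+02]
 [ 1.6000e+00 -6.4000e-01  1.0000e-02  7.6670e+01  1.9873e+02]]
```

servo_tool --pt "-0.06 0 -0.64 0 0 0" --pt "-0.12 0 -0.63 0 0 0" --pt "-0.19 0 -0.61 0 0 0" --pt "-0.25 0 -0.59 0 0 0" --pt "-0.3 0 -0.56 0 0 0"

```text
clock: 16.27
ee_pos: [494.6, 73.2, 122.5]
eef_rot: [3.142, -0.002, 3.089]
ft_force: [4.1, 3.9, -10.4]
grip_width: 28.2
finger_force: 59.7
```

```bash
python3 s.py;python3 -c "
from ang import *
look()"
```

```text
16.275 chest tcp [-74.2  50.2 122.5] rot err [ 0.    -0.002  0.002] F [  3.9   4.1 -10.4] 28.22788483864942 59.707839488983154
scene lid angle 0.4463626255064506 2671 z at front 140.34353830814877
brass n 433 [-88. -61.  18.] [ 18.  41. 174.]
```

servo_tool --pt "-0.36 0 -0.53 0 0 0" --pt "-0.41 0 -0.49 0 0 0" --pt "-0.46 0 -0.45 0 0 0" --pt "-0.5 0 -0.4 0 0 0" --pt "-0.54 0 -0.35 0 0 0"

```text
clock: 16.95
ee_pos: [549.8, 70.1, 177.4]
eef_rot: [3.141, -0.006, 3.089]
ft_force: [-5.6, 3.2, -3.9]
grip_width: 27.6
finger_force: 59.7
```

```bash
python3 s.py
```

```text
16.95 chest tcp [-18.9  50.2 177.4] rot err [ 0.    -0.006  0.001] F [-5.8  2.9 -3.9] 27.60214755593871 59.71077561378479
```

servo_tool --pt "-0.57 0 -0.29 0 0 0" --pt "-0.6 0 -0.24 0 0 0" --pt "-0.62 0 -0.18 0 0 0" --pt "-0.63 0 -0.11 0 0 0" --pt "-0.64 0 -0.05 0 0 0"

```text
clock: 17.58
ee_pos: [627.9, 65.8, 200.3]
eef_rot: [3.141, -0.003, 3.089]
ft_force: [-6.4, 1.7, 4.5]
grip_width: 27.4
finger_force: 58.7
```

servo_tool --pt "-0.4 0 0 0 0 0" --pt "0 0 0 0 0 0" --pt "0 0 0 0 0 0"

```text
clock: 17.95
ee_pos: [639.7, 65.1, 200.4]
eef_rot: [3.141, 0.003, 3.089]
ft_force: [2.0, 0.8, 4.8]
grip_width: 27.2
finger_force: 58.9
```

```bash
python3 s.py
```

```text
17.95 chest tcp [ 71.1  50.  200.4] rot err [0.    0.003 0.001] F [1.9 1.  4.8] 27.23393357039478 58.85815680027008
```

Upright at about 1.56 rad. I'll release and lift straight up.

servo_tool --pt "0 0 0 0 0 0" --pt "0 0 0 0 0 0" --pt "0 0 0 0 0 0" --pt "0 0 -0.5 0 0 0" --pt "0 0 -1 0 0 0" --jaw 70

```text
clock: 18.58
ee_pos: [637.9, 65.1, 236.8]
eef_rot: [-3.141, -0.002, 3.089]
ft_force: [0.1, 0.3, 1.4]
grip_width: 70.0
finger_force: 0.0
```

servo_tool --pt "0 0 -1 0 0 0" --pt "0 0 -1 0 0 0" --pt "0.5 0 -1 0 0 0" --pt "1 0 0 0 0 0" --pt "0 0 0 0 0 0"

```text
clock: 19.2
ee_pos: [600.3, 67.3, 313.0]
eef_rot: [3.141, 0.0, 3.089]
ft_force: [-0.6, -0.4, -0.0]
grip_width: 69.9
finger_force: 0.0
```

```bash
python3 s.py;python3 -c "
from ang import *
p,d=arm.read_camera('scene');cv2.imwrite('pics/c7.png',p[...,::-1])
p,G,B=look();T=G[(G[:,2]>90)];print(len(T),np.percentile(T,[2,50,98],axis=0).round());Q=B[(B[:,1]<-28)&(B[:,2]>130)];print(Q.min(0),Q.max(0))"
```

```text
19.2 chest tcp [ 31.7  50.1 313. ] rot err [0.001 0.    0.001] F [-0.5 -0.4 -0. ] 69.91817959797052 0.0
brass n 312 [ 57. -62. 200.] [ 87. -31. 239.]
4188 [[ 57. -92.  93.]
 [ 61. -16. 145.]
 [ 67.  81. 190.]]
[ 56.78987852 -61.67525477 200.44714737] [ 87.04597328 -31.26870707 238.68124985]
```

View pics/c7.png

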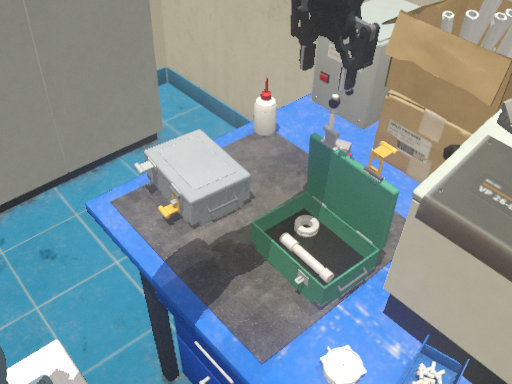

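The picture shows the green lid upright at (350,205), the hasp swung clear at (382,155), the gripper free above, and the grey chest undisturbed.

```bash
python3 -c "
from cell import arm
print(arm.finish_job())"
```

```text
the job is handed in; nothing more can be done
None
```

The job is handed in at about 19 s, with no verdict returned: by my measurements the green lid stands at about 1.56 rad with its hasp at about 1.6 rad, the gripper is clear, and I saw no contact with the grey chest. The lid lifted to 0.33 rad with the first hasp pull, so I pressed it shut again with the hasp at about 1.65 rad before opening it.

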